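# Close the sample jar snug and stow it in the carrier

## Robot

A 6-joint arm with a two-finger parallel gripper is mounted at the origin on a cart in front of the work surface, level with it; the furniture and walls round the work are solid. World frame = base frame: x ahead of the robot, y to its left, z up, the work surface at z = 0. Lengths are in mm, angles in rad, forces in N, time in s.
With the tool pointing down it reaches from about 350 to 725 mm from the base axis. Payload 4.3 kg.
Tool frame: the origin (TCP) lies midway between the tips of the shut fingers; the grasp point (between the pads) lies 19 mm behind it; x points along the fingers, y is the direction in which the jaws open and shut, and the axes are right-handed (so a half turn about x gives the same grasp; the last joint's range is limited). The gripper opens to 85 mm and grips with 20 to 120 N. Pads are 22 mm wide; open, the fingers measure 114 mm over their backs; the gripper's body (76 mm by 85 mm) begins 54 mm behind the grasp point. The pads swing forward as they close: fully open they stand 13 mm farther back than shut.
Start: joints at [-1.314, 0.377, 0.081, 1.274, 0, 1.46], TCP at [206.225, -536.785, 231.329] pointing down, gripper open.
Joint ranges: [-2.72, 2.72], [-0.84, 1.66], [-1.02, 1.22], [-1.77, 2.12], [-1.37, 1.28], [-3.14, 3.14]. Speed limits (rad/s): [2.57, 2.57, 3.14, 3.14, 3.14, 3.14].

## Interface

Orientations are given as a unit quaternion [x, y, z, w].
In Python, from plant import env gives the robot as it stands.
- The arm moves only by the tool arm_command, never from a script. Its argument "steps" is a list that holds one entry, the list of rows, each a list of 5 numbers: the shift along the tool's x, y, z in mm, then the turn about the tool's x in degrees, then the closure, from -1 (fully open) to 1 (shut). In form: [[[x, y, z, roll, jaw], ...]]. A call has 1 to 5 rows; each row is the pose to reach, as a shift and turn from the pose measured when the call began, along the tool's axes at that moment; what a row does not reach only later rows make up. A row lasts 1/8 s, in which the tool goes at most 62.5 mm and 10.7 degrees, less where a joint would pass 70% of its speed; a pose out of reach is approached as far as the arm can. A call with a gripper value outside its range is refused whole. The fingers move at their own pace and stop on an object; "grip_force" is the grip in N (left out, the last holds). Time passes only in rows, so rows that repeat a pose let the fingers close. It gives the time, the measured TCP pose, the force and the opening at its end, in the units of the state.
- env.get_state(): the state, without advancing time (a new reading comes with each control period).
- env.camera(name): name is "scene" or "top" or "wrist"; returns a dict with "image" (384x512x3 uint8, red, green, blue), "mtx" (3x3 intrinsics, pixels), "D" ([k1, k2, p1, p2, k3] as OpenCV has them; the pictures are not rectified), "view" (4x4, takes a point from world to camera coordinates); the wrist camera has in their place "hand_eye" (4x4, takes a point from camera to tool coordinates, whose origin is the TCP and whose axes are the tool frame's). Camera axes: x right, y down, z forward; pixel columns grow to the right and rows downward; lengths in mm; the calibration is good to about 2 mm. A picture is of the moment at which its call begins: read the wrist's pose just before it. There is no depth.
- env.sign_off(): hands the job in, once; it reports no verdict.
Trained networks look in a picture, given as the dict that the camera call returned (one of the last four; its "shot" number tells which), for a name from the list of things; names that differ only in an ending like _2 or _b are one class to them, and where a whole thing is asked for, a point or a joint stands for the part that bears it (a point fixed in the world has none). Each returns a list of dicts, best first, with "p" (0 to 1); they miss things now and then, are a little off and sometimes report something else, mostly with a low value. They report only what shows in the picture. A call takes as long as a camera call. They do not tell look-alikes from the thing itself.
- env.boxes_of(picture, query): "box" ([centre column, centre row, width, height] as shares, 0 to 1, of the picture: columns of its width, rows of its height, round what is visible of it).
- env.landmark_of(picture, query): "position" ([row, column] as shares, 0 to 1, of the picture: columns of its width, rows of its height: a listed point, or the origin of a listed thing).
The state is a dict: "clock": time; "joint_pos": joint angles; "qd": joint speeds; "joint_torque": joint torques, N m; "tcp_pos": TCP position; "tool_rot": TCP orientation; "ft_force": force on the tool from outside, world axes, zero at the start; "torque": the same for the moment, N m; "finger_gap": opening from 0.0 (shut) to 1.0 (fully open).
Only numpy, scipy, OpenCV 4.12 (cv2) and the standard library are available. Lean on these libraries where they do the work, as an engineer would, in place of code of your own. Each camera call takes 0.05 s, during which the arm holds its last target. There are 200 camera calls.

## Task

Leave the square amber jar in its holder and screw its white lid down clockwise until it is snug: past the easy turning to where it stiffens, then on until it is firm, and stop there, because overtightening crushes the seal. Then let go of the lid, lift the closed jar out of the holder and stand it upright in either pocket of the blue carrier, setting it down without banging it and without loosening the lid. Do not disturb the petri dish or the blue marker.

Things in the scene. Friction and masses are not known exactly. Their poses are not given: they have to be found in the camera images.
- jar: square amber jar with a round white screw lid, loose, 0.44 kg (varies by a quarter); body 64 x 64 mm wide, 76 mm high, round shoulder above; origin at the centre of its underside, z up, x and y along its sides. The lid is on the jar's z axis, 86 to 110 mm above the underside, and can carry the jar's weight.
- lid_top (a point): centre of the lid's top, 110 mm above the jar's underside. Ribbed lid, 52 mm in diameter, 24 mm high, green disc on top; already started on the thread, closes clockwise from above. It first turns easily, with about 0.12 N m, for 0.4 to 1.8 rad (differs each time, cannot be seen), until its seal takes the load. Axes are the jar's, not the lid's.
- run (a point): point of the thread inside the lid, on the axis; its measured height is no guide: it sinks 0.5 mm per rad of easy turning, to 94.05 mm above the jar's underside where the easy turning ends, and rises again as the lid is loosened (by 0.3 rad at most is allowed). Its axes mean nothing.
- seal (a point): seal plate in the lid, on the axis, 95 mm above the jar's underside until loaded. Then the lid stiffens, 1.6 N m per rad plus or minus 0.16 N m of friction, and the plate sinks 0.5 mm per rad: too little to measure, feel the torque. Snug 0.12 to 0.5 rad past first load (aim for 0.5 N m), crushed beyond. Let go of, the lid springs back until at most 0.1 rad is left, as it should.
- holder: fixed holder that keeps the jar from turning: grey square socket 67 mm wide inside, on an aluminium foot 110 x 83 mm; floor 6 mm above the bench, walls 8 mm thick, their rim 32 mm above the bench; origin at the centre of its underside on the bench, x along the foot's long side. The jar starts in it, sides parallel to its walls.
- carrier: fixed blue open carrier, 84 x 163 x 30 mm high, with two square pockets side by side along its y axis, each 74 x 74 mm inside; walls 5 mm thick; origin at the centre of its underside on the bench.
- pocket_a (a point): centre of the floor of the carrier's pocket at its +y end, 5 mm above the bench; walls rise 25 mm above the floor; axes parallel to the walls
- pocket_b (a point): centre of the floor of the carrier's pocket at its -y end, otherwise like pocket_a
- petri_dish: loose petri dish, 62 mm in diameter, 15 mm high, near the bench's front edge; a bystander; origin at the centre of its underside
- marker: loose dark blue marker, 141 x 16 x 14 mm, lying on the bench; a bystander; origin under its middle
Things that resemble listed ones, but are neither listed nor needed, are in the scene too. Leave any turquoise look-alike of the holder alone.

How it is judged (in metres and radians):
On the way:
1. the lid is snug while the jar still stands in the holder (z of seal in the frame of jar between 0.09475 and 0.09494 m and z of run in the frame of jar below 0.0942 m and horizontal distance between jar and holder below 0.006 m and z of jar in the frame of holder below 0.012 m), for 0.2 s.
At the end, for the whole second after the job is handed in: The lid, tightened to snug before, is not loosened again (run below 94.2 mm above the jar's underside: less than 0.3 rad from home); the jar rests in one of the pockets (within 10 mm of its centre, underside under 4 mm above its floor, tilt below 0.08 rad) (z of run in the frame of jar below 0.0942 m and (horizontal distance between jar and pocket_a below 0.01 m or horizontal distance between jar and pocket_b below 0.01 m) and z of jar in the frame of carrier below 0.009 m and angle between jar's own z axis and vertical below 0.08 rad and linear speed of jar below 0.02 m/s); the robot touches nothing.
It fails at once if the lid is overtightened (more than 0.5 rad past first seal load, about 0.8 N m) (z of seal in the frame of jar below 0.09475 m).
It fails at once if the jar is tipped by more than 0.5 rad (angle between jar's own z axis and vertical above 0.5 rad).
It fails at once if the jar is banged down (more than 60 N on the carrier) (contact force between jar and carrier above 60 N).
It fails at once if the petri dish is moved by more than 20 mm (distance of petri_dish from where it was at the start of the episode above 0.02 m).
It fails at once if the blue marker is moved by more than 20 mm (distance of marker from where it was at the start of the episode above 0.02 m).
It also fails if it takes over 61 s, if anything falls off the work surface, if the arm or the gripper's body presses on something with over 40 N, if the wrist force passes 120 N, or if a joint passes its speed limit or range.

## Working session

There is one attempt and no reset: what is moved stays moved. The work goes in short steps, Python scripts to look and compute and a tool call to move; the robot and the scene stay as the last step left them, time stands still between calls to the robot, and variables do not carry over. Pictures are saved under pics/ and viewed, about 8 in all and at most 12, crops included, and the job is handed in when it is done.

Besides the shell and the picture viewer there is one more tool, called after "Emit:" by a JSON object that holds its "api" and its "payload", one argument or row to a line. arm_command: Moves the arm, as the interface text tells. Its arguments: {"type":"object","properties":{"steps":{"type":"array"},"grip_force":{"type":"number"}},"required":["steps"]}

```bash
mkdir -p pics; ls; cat > h.py <<'E'
import numpy as np, cv2
from scipy.spatial.transform import Rotation as R
from plant import env
def shot(n):
    s=env.get_state(); p=env.camera(n)
    if n=='wrist':
        T=np.eye(4);T[:3,:3]=R.from_quat(s['tool_rot']).as_matrix();T[:3,3]=s['tcp_pos']
        p['V']=np.linalg.inv(T@np.array(p['hand_eye']))
    else: p['V']=np.array(p['view'])
    return p
def ray(p,uv):
    q=cv2.undistortPoints(np.array([[uv]],float),np.array(p['mtx']),np.array(p['D'])).ravel()
    C=np.linalg.inv(p['V']); d=C[:3,:3]@np.array([q[0],q[1],1]); return C[:3,3],d/np.linalg.norm(d)
def atz(p,uv,z):
    c,d=ray(p,uv); return c+d*(z-c[2])/d[2]
def tri(L):
    A=0;b=0
    for p,uv in L:
        c,d=ray(p,uv);M=np.eye(3)-np.outer(d,d);A=A+M;b=b+M@c
    return np.linalg.solve(A,b)
def proj(p,X):
    X=np.array(X,float).reshape(-1,3);V=p['V']
    return cv2.projectPoints(X,cv2.Rodrigues(V[:3,:3])[0],V[:3,3],np.array(p['mtx']),np.array(p['D']))[0].reshape(-1,2)
def lm(p,n):
    return [(round(d['p'],2),np.round([d['position'][1]*512,d['position'][0]*384],1)) for d in env.landmark_of(p,n)]
def save(p,f): cv2.imwrite('pics/'+f,p['image'][:,:,::-1])
E
python3 - <<'E'
from h import *
P={n:shot(n) for n in('scene','top')}
for n in P: save(P[n],n+'1.png')
cv2.imwrite('pics/both.png',np.vstack([P[n]['image'] for n in P])[:,:,::-1])
for q in ['jar','lid_top','holder','carrier','pocket_a','pocket_b','petri_dish','marker']:
    for n in P: print(q,n,lm(P[n],q))
s=env.get_state();print(s['tool_rot'],s['clock'],s['ft_force'],s['torque'],s['finger_gap'])
E
```

```text
pics
jar scene [(0.69, array([233.4, 200.8]))]
jar top [(0.84, array([241.2, 191.4]))]
lid_top scene []
lid_top top [(0.6, array([241.6, 187.4]))]
holder scene [(0.74, array([287.2, 203.8])), (0.52, array([231.9, 203. ]))]
holder top [(0.97, array([290.9, 171. ])), (0.57, array([242.4, 188. ]))]
carrier scene [(0.78, array([369.3, 244.9])), (0.75, array([353.7, 238. ])), (0.3, array([139.6, 194.3]))]
carrier top [(0.98, array([377.1, 189.3]))]
pocket_a scene [(0.83, array([359.9, 238.5])), (0.83, array([382.2, 253.6]))]
pocket_a top [(0.97, array([363.4, 183.1])), (0.62, array([390.2, 194.4]))]
pocket_b scene [(0.83, array([359.9, 238.5])), (0.83, array([382.2, 253.6]))]
pocket_b top [(0.97, array([363.4, 183.1])), (0.62, array([390.2, 194.4]))]
petri_dish scene [(0.86, array([266. , 242.9])), (0.2, array([235.6, 168.1])), (0.15, array([356.4, 239.4]))]
petri_dish top [(0.63, array([291.3, 228. ])), (0.58, array([240.7, 190.2])), (0.29, array([236.2, 188.7]))]
marker scene [(0.6, array([236.1, 166.6])), (0.48, array([143.5, 194.8]))]
marker top [(0.78, array([158.1, 224.4]))]
[-0.6952345  -0.12892456  0.69526072 -0.12899605] 0.9 [-0.11391452 -0.14458541  0.39336132] [ 0.01039025 -0.02154725  0.01199012] 0.9976453017530995
```

View pics/both.png

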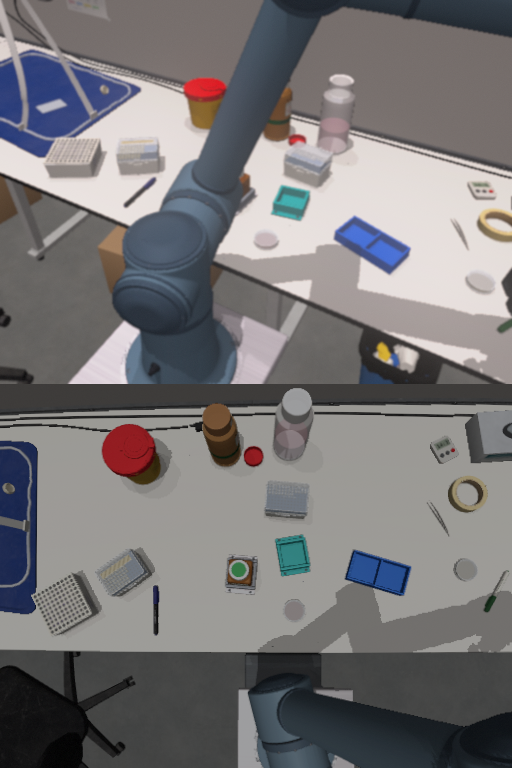

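The top view shows the jar with its green-disc lid at about (240,187), sitting in a grey socket on an aluminium foot. That fits the real holder; the turquoise socket at (291,171) is the look-alike. The blue carrier is at (378,189), the petri dish at (293,225) and the marker at (156,226). In the scene view the arm hides the jar.

```bash
python3 - <<'E'
from h import *
P=shot('top');S=shot('scene')
print('cam',np.linalg.inv(P['V'])[:3,3])
print('lid',atz(P,(240,187),116),'petri',atz(P,(293,225.5),7),'marker ends',atz(P,(156,204),10),atz(P,(156,248),10))
print('teal',atz(P,(292,171),30))
pa=[(363.4,183.1),(390.2,194.4)]
for u in pa: print('pocket',atz(P,u,5))
print(tri([(P,pa[0]),(S,(359.9,238.5))]),tri([(P,pa[1]),(S,(382.2,253.6))]))
im=P['image']
# carrier orientation
hsv=cv2.cvtColor(im,cv2.COLOR_RGB2HSV);m=cv2.inRange(hsv,(105,150,60),(125,255,255));m[:, :330]=0;m[:150]=0;m[225:]=0;m[:,420:]=0
r=cv2.minAreaRect(cv2.findNonZero(m));b=cv2.boxPoints(r);print(r);print([np.round(atz(P,x,30),0) for x in b])
c=im[150:240,205:425];c=cv2.resize(c,None,fx=3.6,fy=3.6,interpolation=cv2.INTER_CUBIC);cv2.imwrite('pics/crop1.png',c[:,:,::-1])
E
```

```text
cam [ 362.51702938   83.44364442 1013.46179341]
lid [468.31672701 145.38022549 116.        ] petri [371.32302073   3.2546175    7.        ] marker ends [432.98636012 394.19124285  10.        ] [308.00457983 390.93655253  10.        ]
teal [522.71171286   5.87172175  30.        ]
pocket [ 490.75963372 -198.25571879    5.        ]
pocket [ 458.13413576 -272.83293925    5.        ]
[ 492.6083125  -202.20280938   -1.3592439 ] [ 457.15701455 -269.74564204   11.43344271]
((377.936767578125, 188.71853637695312), (60.23749923706055, 30.384164810180664), 16.144338607788086)
[array([ 455., -139.,   30.]), array([ 536., -165.,   30.]), array([ 489., -323.,   30.]), array([ 408., -296.,   30.])]
```

View pics/crop1.png

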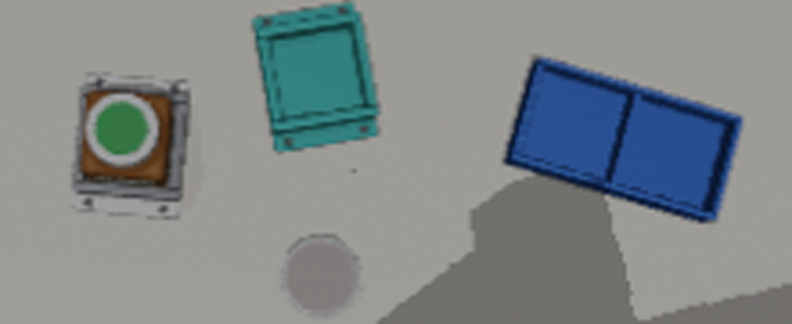

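The crop confirms the jar in the grey holder with the aluminium foot. Next I'll convert world targets into tool-axis shifts.

```bash
cat >> h.py <<'E'
def tool(s=None):
    s=s or env.get_state();return np.array(s['tcp_pos']),R.from_quat(s['tool_rot']).as_matrix()
def go(X):
    p,M=tool();print('shift',np.round(M.T@(np.array(X)-p),1))
def st():
    s=env.get_state();p,M=tool(s)
    print('t',round(s['clock'],2),'p',np.round(p,1),'y-axis deg',round(np.degrees(np.arctan2(M[1,1],M[0,1])),1),'xax',np.round(M[:,0],3),'j',np.round(s['joint_pos'],2),'F',np.round(s['ft_force'],1),'M',np.round(s['torque'],3),'j6t',round(s['joint_torque'][5],3),'gap',round(s['finger_gap'],3))
E
python3 -c "
from h import *
st();go([400,-240,330])
p=env.camera('wrist');print(np.round(p['hand_eye'],2),p['mtx'])"
```

```text
t 1.0 p [ 206.2 -536.8  231.3] y-axis deg -69.0 xax [ 0. -0. -1.] j [-1.31  0.38  0.08  1.27  0.    1.46] F [ 0.  -0.2 -0.3] M [0.018 0.034 0.042] j6t -0.0 gap 1.0
shift [ -98.7 -207.5 -287.3]
[[  -0.     -0.28    0.96 -141.78]
 [   1.     -0.      0.     -1.91]
 [   0.      0.96    0.28  -72.31]
 [   0.      0.      0.      1.  ]] [[338.33970771   0.         255.47942365]
 [  0.         338.33970771 193.95245674]
 [  0.           0.           1.        ]]
```

Emit:
{"api": "arm_command", "payload": {
  "steps": [
    [[-20,-42,-58,0,-1],[-40,-84,-116,0,-1],[-60,-126,-174,0,-1],[-80,-168,-232,0,-1],[-99,-208,-287,0,-1]]
  ]
}}

```text
clock: 1.68
tcp_pos: [371.2, -282.9, 316.1]
tool_rot: [0.695, 0.129, -0.695, 0.129]
ft_force: [0.9, -0.0, 0.1]
finger_gap: 0.999
```

```bash
python3 -c "
from h import *
st();p=shot('wrist');print(lm(p,'pocket_a'),lm(p,'carrier'));save(p,'w1.png')
for n in['pocket_a','carrier']:
  for c,u in lm(p,n): print(n,c,np.round(atz(p,u,5 if n=='pocket_a' else 0),1))
go([450,130,330])"
```

```text
t 1.68 p [ 371.2 -282.9  316.1] y-axis deg -69.0 xax [ 0.001 -0.001 -1.   ] j [-0.79  0.14 -0.01  1.41  0.    1.99] F [ 0.9 -0.   0.1] M [ 0.021 -0.024  0.028] j6t -0.829 gap 0.999
[(0.64, array([271. ,  83.1])), (0.6, array([223. ,  37.7]))] [(0.59, array([245.3,  58. ]))]
pocket_a 0.64 [ 458.5 -269.     5. ]
pocket_a 0.6 [ 487.8 -193.3    5. ]
carrier 0.59 [ 475.6 -227.3    0. ]
shift [ -15.  -358.5 -223.3]
```

Emit:
{"api": "arm_command", "payload": {
  "steps": [
    [[-3,-50,-32,-10.6,-1],[-6,-100,-64,-21.2,-1],[-9,-150,-96,-31.8,-1],[-12,-200,-128,-42.4,-1],[-15,-250,-155,-53,-1]]
  ]
}}

```text
clock: 2.55
tcp_pos: [425.5, 4.3, 329.4]
tool_rot: [-0.563, -0.426, 0.564, -0.427]
ft_force: [0.8, 0.2, -0.2]
finger_gap: 1.002
```

```bash
python3 -c "
from h import *
st();go([400,120,330])"
```

```text
t 2.55 p [425.5   4.3 329.4] y-axis deg -15.8 xax [-0.001 -0.001 -1.   ] j [-0.14  0.06 -0.07  1.44 -0.    1.71] F [ 0.8  0.2 -0.2] M [-0.068 -0.089 -0.035] j6t 0.335 gap 1.002
shift [  -0.7  -56.  -104.4]
```

Emit:
{"api": "arm_command", "payload": {
  "steps": [
    [[0,-14,-26,-10.6,-1],[0,-28,-52,-21.2,-1],[0,-42,-78,-31.8,-1],[0,-56,-104,-42.4,-1],[0,-56,-104,-53,-1]]
  ]
}}

```text
clock: 3.18
tcp_pos: [399.9, 119.5, 328.6]
tool_rot: [0.312, 0.635, -0.313, 0.634]
ft_force: [0.1, -0.5, 0.4]
finger_gap: 1.002
```

Emit:
{"api": "arm_command", "payload": {
  "steps": [
    [[0,0,0,-10.6,-1],[0,0,0,-21.2,-1],[0,0,0,-31.8,-1],[0,0,0,-42.4,-1],[0,0,0,-53,-1]]
  ]
}}

```text
clock: 3.8
tcp_pos: [400.3, 117.8, 327.8]
tool_rot: [-0.005, 0.708, 0.004, 0.706]
ft_force: [-0.1, -0.1, 0.7]
finger_gap: 1.002
```

```bash
python3 -c "
from h import *
st();p=shot('wrist');save(p,'w2.png')
for n,z in[('lid_top',116),('holder',0),('jar',6)]:
  for c,u in lm(p,n): print(n,c,u,np.round(atz(p,u,z),1))
"
```

```text
t 3.8 p [400.3 117.8 327.8] y-axis deg 90.7 xax [-0.004 -0.002 -1.   ] j [ 0.13  0.05 -0.09  1.44 -0.    0.12] F [-0.1 -0.1  0.7] M [-0.015 -0.025 -0.027] j6t 1.219 gap 1.002
lid_top 0.74 [286.5 231.7] [475.5 155.  116. ]
holder 0.66 [179.1 233.8] [529.4   5.5   0. ]
jar 0.87 [279.9 199.3] [471.3 154.8   6. ]
```

View pics/w2.png

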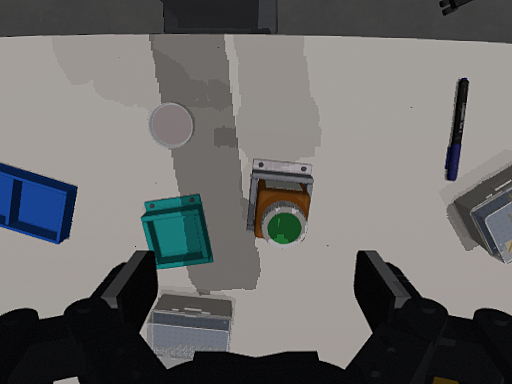

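The wrist view shows the green disc at about (285,228). The holder's grey walls are around the jar, with the teal look-alike left at (178,232). I'll refine the lid centre from green centroids in the top view and this view.

```bash
cat >> h.py <<'E'
def green(p,sh=(0,0)):
    h=cv2.cvtColor(p['image'],cv2.COLOR_RGB2HSV);m=cv2.inRange(h,(50,80,40),(78,255,255))
    n,l,s,c=cv2.connectedComponentsWithStats(m);i=1+np.argmax(s[1:,4]);return c[i],s[i]
E
python3 -c "
from h import *
P=[shot('top'),shot('wrist')]
G=[green(p) for p in P]
for p,g in zip(P,G): print(g,np.round(atz(p,g[0],116),1))
L=[(p,g[0]) for p,g in zip(P,G)];X=tri(L);print(X,[proj(p,X)-g[0] for p,g in zip(P,G)])
print('cams',[np.linalg.inv(p['V'])[:3,3] for p in P])
go([X[0],X[1],200])
go([X[0]-60,X[1],260])"
```

```text
(array([489.43181818, 218.96590909]), array([485, 212,  11,  16,  88], dtype=int32)) [ 384.6 -480.4  116. ]
(array([283.57037944, 227.65238678]), array([267, 213,  34,  31, 817], dtype=int32)) [470.9 152.  116. ]
[277.75097027  43.11609236 843.58261471] [array([[-135.48930358,  196.48619795]]), array([[ 42.14340456, -84.98321246]])]
cams [array([ 362.51702938,   83.44364442, 1013.46179341]), array([327.76006511, 120.31903403, 470.21849927])]
shift [ 128.8  -74.8 -122.4]
shift [  69.   -74.5 -182.5]
```

Emit:
{"api": "arm_command", "payload": {
  "steps": [
    [[26,11,13,0,-1],[52,22,26,0,-1],[78,33,40,0,-1],[78,33,40,0,-1]]
  ]
}}

```text
clock: 4.6
tcp_pos: [438.7, 151.9, 248.2]
tool_rot: [-0.003, 0.71, 0.001, 0.705]
ft_force: [-0.0, -1.4, 1.0]
finger_gap: 1.001
```

```bash
python3 -c "
from h import *
st();p=shot('wrist');g,s=green(p);print(g,s)
p0=dict(p);V=None
import json
# previous view pose rebuilt
from scipy.spatial.transform import Rotation as R
T=np.eye(4);T[:3,:3]=R.from_quat([-0.0049,0.7075,0.0041,0.7065]).as_matrix();T[:3,3]=[400.3,117.8,327.8];p0['V']=np.linalg.inv(T@np.array(p['hand_eye']))
X=tri([(p,g),(p0,(283.57,227.65))]);print(X,atz(p,g,116),lm(p,'lid_top'))
go([X[0],X[1],130])
"
```

```text
t 4.6 p [438.7 151.9 248.2] y-axis deg 90.3 xax [-0.007 -0.002 -1.   ] j [ 0.2   0.15 -0.17  1.25 -0.    0.19] F [-0.  -1.4  1. ] M [ 0.021 -0.003 -0.005] j6t 0.041 gap 1.001
[253.84051724 221.34267241] [ 232  202   44   40 1392]
[472.03768727 152.02522158 113.22816403] [470.838493   152.07706346 116.        ] [(0.59, array([256.3, 224. ]))]
shift [120.4   0.4  33.2]
```

Emit:
{"api": "arm_command", "payload": {
  "steps": [
    [[40,0,33,0,-1],[80,0,33,0,-1],[110,0,33,0,-1],[110,0,33,0,-1]]
  ]
}}

```text
clock: 5.2
tcp_pos: [470.3, 151.0, 139.7]
tool_rot: [-0.002, 0.709, 0.001, 0.705]
ft_force: [-0.2, 0.6, 0.4]
finger_gap: 1.003
```

```bash
python3 -c "
from h import *
st();p=shot('wrist');save(p,'w3.png');g,s=green(p);print(g,s,atz(p,g,115))
go([471,152,84])
"
```

```text
t 5.2 p [470.3 151.  139.7] y-axis deg 90.3 xax [-0.007 -0.003 -1.   ] j [ 0.18  0.27 -0.31  0.99 -0.    0.18] F [-0.2  0.6  0.4] M [-0.023 -0.024  0.023] j6t 0.001 gap 1.003
[254.3081761  237.36942849] [ 219  205   71   66 3657] [470.90004749 152.07005506 115.        ]
shift [57.3  0.8 -0.4]
```

View pics/w3.png

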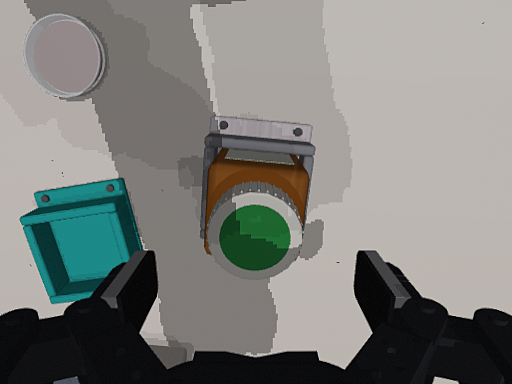

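Fingers straddle the lid evenly: the disc is centred at (254,237), halfway between the pads. Descending and gripping.

Emit:
{"api": "arm_command", "payload": {
  "steps": [
    [[20,1,0,0,-1],[40,1,0,0,-1],[57,1,0,0,-1],[57,1,0,0,-1]]
  ]
}}

```text
clock: 5.75
tcp_pos: [472.0, 152.2, 85.6]
tool_rot: [-0.002, 0.708, 0.001, 0.706]
ft_force: [-0.3, 0.3, 0.5]
finger_gap: 1.004
```

Emit:
{"api": "arm_command", "payload": {
  "steps": [
    [[0,0,0,0,1],[0,0,0,0,1],[0,0,0,0,1],[0,0,0,0,1],[0,0,0,0,1]]
  ],
  "grip_force": 90
}}

```text
clock: 6.38
tcp_pos: [473.6, 152.0, 87.7]
tool_rot: [-0.002, 0.707, 0.001, 0.707]
ft_force: [-0.9, -2.0, 8.9]
finger_gap: 0.585
```

```bash
python3 -c "
from h import *
st()
"
```

```text
t 6.38 p [473.6 152.   87.7] y-axis deg 90.2 xax [ 0.001 -0.002 -1.   ] j [ 0.18  0.32 -0.4   0.86 -0.    0.18] F [-0.9 -2.   8.9] M [-0.313  0.317 -0.005] j6t 0.012 gap 0.585
```

Emit:
{"api": "arm_command", "payload": {
  "steps": [
    [[0,0,0,4,1],[0,0,0,8,1],[0,0,0,12,1],[0,0,0,12,1]]
  ]
}}

```text
clock: 6.88
tcp_pos: [473.6, 151.7, 87.9]
tool_rot: [0.071, 0.703, -0.073, 0.704]
ft_force: [0.3, -0.7, -0.9]
finger_gap: 0.585
```

```bash
python3 -c "
from h import *
st()
"
```

```text
t 6.88 p [473.6 151.7  87.9] y-axis deg 78.3 xax [ 0.001 -0.003 -1.   ] j [ 0.18  0.32 -0.4   0.86 -0.    0.39] F [ 0.3 -0.7 -0.9] M [-0.344 -0.044 -0.007] j6t 0.125 gap 0.585
```

Emit:
{"api": "arm_command", "payload": {
  "steps": [
    [[0,0,0,4,1],[0,0,0,8,1],[0,0,0,12,1],[0,0,0,12,1]]
  ]
}}

```text
clock: 7.38
tcp_pos: [473.6, 151.4, 88.0]
tool_rot: [0.144, 0.691, -0.146, 0.693]
ft_force: [-0.2, -0.8, -1.6]
finger_gap: 0.584
```

```bash
python3 -c "
from h import *
st()
"
```

```text
t 7.38 p [473.6 151.4  88. ] y-axis deg 66.3 xax [ 0.001 -0.004 -1.   ] j [ 0.18  0.32 -0.4   0.86 -0.    0.6 ] F [-0.2 -0.8 -1.6] M [-0.414 -0.038 -0.033] j6t 0.132 gap 0.584
```

Emit:
{"api": "arm_command", "payload": {
  "steps": [
    [[0,0,0,4,1],[0,0,0,8,1],[0,0,0,12,1],[0,0,0,12,1]]
  ]
}}

```text
clock: 7.88
tcp_pos: [473.6, 151.2, 88.0]
tool_rot: [0.215, 0.673, -0.217, 0.674]
ft_force: [-0.1, -2.9, -2.3]
finger_gap: 0.582
```

```bash
python3 -c "
from h import *
st()
"
```

```text
t 7.88 p [473.6 151.2  88. ] y-axis deg 54.5 xax [ 0.001 -0.004 -1.   ] j [ 0.18  0.32 -0.4   0.86 -0.    0.8 ] F [-0.1 -2.9 -2.3] M [-0.463 -0.096 -0.002] j6t 0.131 gap 0.582
```

Emit:
{"api": "arm_command", "payload": {
  "steps": [
    [[0,0,0,4,1],[0,0,0,8,1],[0,0,0,12,1],[0,0,0,12,1]]
  ]
}}

```text
clock: 8.38
tcp_pos: [473.5, 150.9, 88.1]
tool_rot: [0.283, 0.646, -0.286, 0.648]
ft_force: [0.2, -3.1, -2.3]
finger_gap: 0.583
```

```bash
python3 -c "
from h import *
st()
"
```

```text
t 8.38 p [473.5 150.9  88.1] y-axis deg 42.6 xax [ 0.001 -0.005 -1.   ] j [ 0.18  0.32 -0.4   0.86 -0.    1.01] F [ 0.2 -3.1 -2.3] M [-0.685  0.074  0.025] j6t 0.107 gap 0.583
```

Emit:
{"api": "arm_command", "payload": {
  "steps": [
    [[0,0.5,-0.5,4,1],[0,0.5,-0.5,8,1],[0,0.5,-0.5,12,1],[0,0.5,-0.5,12,1]]
  ]
}}

```text
clock: 8.88
tcp_pos: [473.2, 150.9, 88.1]
tool_rot: [0.348, 0.613, -0.351, 0.616]
ft_force: [-1.3, -4.4, -0.1]
finger_gap: 0.582
```

```bash
python3 -c "
from h import *
st()
"
```

```text
t 8.88 p [473.2 150.9  88.1] y-axis deg 30.7 xax [ 0.001 -0.007 -1.   ] j [ 0.19  0.32 -0.4   0.86 -0.01  1.22] F [-1.3 -4.4 -0.1] M [-1.014  0.112  0.362] j6t 0.434 gap 0.582
```

Emit:
{"api": "arm_command", "payload": {
  "steps": [
    [[0,0,0,1.5,1],[0,0,0,3,1],[0,0,0,3,1],[0,0,0,3,1]]
  ]
}}

```text
clock: 9.38
tcp_pos: [473.2, 150.8, 88.1]
tool_rot: [0.364, 0.604, -0.368, 0.607]
ft_force: [-1.2, -4.5, 0.1]
finger_gap: 0.582
```

```bash
python3 -c "
from h import *
st();st()
"
```

```text
t 9.38 p [473.2 150.8  88.1] y-axis deg 27.7 xax [ 0.001 -0.007 -1.   ] j [ 0.19  0.32 -0.4   0.86 -0.01  1.27] F [-1.2 -4.5  0.1] M [-1.009  0.106  0.396] j6t 0.436 gap 0.582
t 9.38 p [473.2 150.8  88.1] y-axis deg 27.7 xax [ 0.001 -0.007 -1.   ] j [ 0.19  0.32 -0.4   0.86 -0.01  1.27] F [-1.2 -4.5  0.1] M [-1.009  0.106  0.396] j6t 0.436 gap 0.582
```

Emit:
{"api": "arm_command", "payload": {
  "steps": [
    [[0,0,0,1.5,1],[0,0,0,3,1],[0,0,0,3,1]]
  ]
}}

```text
clock: 9.75
tcp_pos: [473.2, 150.8, 88.1]
tool_rot: [0.38, 0.594, -0.383, 0.597]
ft_force: [-1.6, -3.9, -1.0]
finger_gap: 0.586
```

```bash
python3 -c "
from h import *
st()
"
```

```text
t 9.75 p [473.2 150.8  88.1] y-axis deg 24.7 xax [ 0.001 -0.007 -1.   ] j [ 0.18  0.32 -0.4   0.86 -0.01  1.32] F [-1.6 -3.9 -1. ] M [-0.982  0.071  0.558] j6t 0.52 gap 0.586
```

Torque reads 0.52–0.56 N m, so the lid is firm. I'll hold briefly, then let go.

Emit:
{"api": "arm_command", "payload": {
  "steps": [
    [[0,0,0,0,1],[0,0,0,0,1],[0,0,0,0,1]]
  ]
}}

```text
clock: 10.12
tcp_pos: [473.2, 150.8, 88.1]
tool_rot: [0.38, 0.594, -0.383, 0.597]
ft_force: [0.1, -3.5, -0.4]
finger_gap: 0.582
```

```bash
python3 -c "
from h import *
st()
"
```

```text
t 10.12 p [473.2 150.8  88.1] y-axis deg 24.7 xax [ 0.001 -0.007 -1.   ] j [ 0.18  0.32 -0.4   0.86 -0.01  1.32] F [ 0.1 -3.5 -0.4] M [-1.03   0.004  0.553] j6t 0.52 gap 0.582
```

Emit:
{"api": "arm_command", "payload": {
  "steps": [
    [[0,0,0,0,-1],[0,0,0,0,-1],[0,0,0,0,-1],[0,0,0,0,-1]]
  ]
}}

```text
clock: 10.62
tcp_pos: [473.4, 151.0, 88.3]
tool_rot: [0.38, 0.594, -0.383, 0.597]
ft_force: [-0.8, -0.7, -0.5]
finger_gap: 0.998
```

```bash
python3 -c "
from h import *
st();p=shot('wrist');g,s=green(p);print(g,atz(p,g,115))
"
```

```text
t 10.62 p [473.4 151.   88.3] y-axis deg 24.7 xax [ 0.001 -0.006 -1.   ] j [ 0.19  0.32 -0.4   0.86 -0.01  1.33] F [-0.8 -0.7 -0.5] M [-0.057  0.015 -0.029] j6t 0.002 gap 0.998
[249.54986937 287.63377901] [470.64049942 152.24091803 115.        ]
```

Emit:
{"api": "arm_command", "payload": {
  "steps": [
    [[0,-2,-2.3,0,-1],[0,-2,-2.3,0,-1],[0,-2,-2.3,0,1],[0,-2,-2.3,0,1],[0,-2,-2.3,0,1]]
  ],
  "grip_force": 80
}}

```text
clock: 11.3
tcp_pos: [470.6, 152.2, 88.7]
tool_rot: [0.38, 0.594, -0.383, 0.597]
ft_force: [-1.8, -0.8, 5.0]
finger_gap: 0.585
```

Emit:
{"api": "arm_command", "payload": {
  "steps": [
    [[0,0,0,0,1],[0,0,0,0,1],[-5,0,0,0,1],[-15,0,0,0,1],[-25,0,0,0,1]]
  ]
}}

```text
clock: 11.92
tcp_pos: [470.1, 152.3, 114.2]
tool_rot: [0.38, 0.594, -0.384, 0.597]
ft_force: [0.3, 0.2, -3.7]
finger_gap: 0.582
```

```bash
python3 -c "
from h import *
st();p=shot('wrist');save(p,'w4.png')
"
```

```text
t 11.93 p [470.1 152.3 114.2] y-axis deg 24.7 xax [ 0.    -0.007 -1.   ] j [ 0.19  0.29 -0.36  0.92 -0.01  1.33] F [ 0.3  0.2 -3.7] M [-0.015 -0.114 -0.003] j6t 0.003 gap 0.582
```

View pics/w4.png

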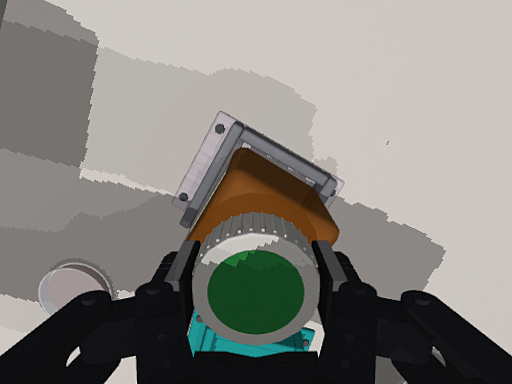

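The jar is clear of the floor: wrist load −3.7 N, about 0.38 kg. The lid is held centrally at (256,292), and the jar's lower edge runs roughly from (242,150) to (337,232). I'll lift further and work out its yaw.

Emit:
{"api": "arm_command", "payload": {
  "steps": [
    [[-15,0,0,0,1],[-30,0,0,0,1],[-45,0,0,0,1],[-60,0,0,0,1],[-60,0,0,0,1]]
  ]
}}

```text
clock: 12.6
tcp_pos: [472.1, 153.1, 177.2]
tool_rot: [0.381, 0.593, -0.382, 0.598]
ft_force: [0.3, 0.3, -4.3]
finger_gap: 0.585
```

```bash
python3 -c "
from h import *
st();p=shot('wrist')
im=p['image'][90:250,140:380];cv2.imwrite('pics/w5.png',cv2.resize(im,None,fx=3,fy=3)[:,:,::-1])
"
```

```text
t 12.6 p [472.1 153.1 177.2] y-axis deg 24.7 xax [ 0.005 -0.006 -1.   ] j [ 0.19  0.24 -0.25  1.07 -0.01  1.33] F [ 0.3  0.3 -4.3] M [ 0.01   0.016 -0.011] j6t 0.001 gap 0.585
```

View pics/w5.png

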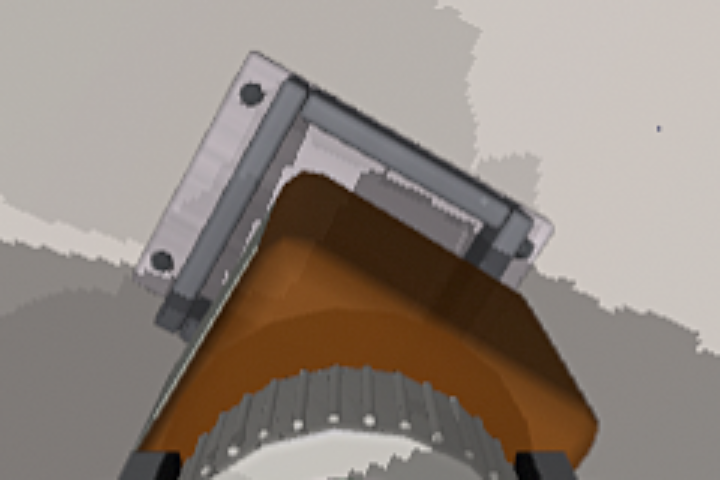

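The crop shows the jar hanging straight in the grip. Its bottom edge runs (330,185)→(520,290) and the holder rim edge (310,85)→(530,210), in crop pixels.

```bash
python3 -c "
from h import *
p=shot('wrist')
f=lambda u:(u[0]/3+140,u[1]/3+90)
for n,a,b,z in[('jar',(330,187),(520,291),94.5),('jarside',(520,291),(590,405),94.5),('holder',(310,88),(525,212),32)]:
  A,B=atz(p,f(a),z),atz(p,f(b),z);d=B-A;print(n,A,B,np.degrees(np.arctan2(d[1],d[0])),np.hypot(*d[:2]))
go([487,-194,185])
"
```

```text
jar [453.36012411 184.49733819  94.5       ] [502.71643233 180.81182961  94.5       ] -4.2704353419846175 49.49371813716516
jarside [502.71643233 180.81182961  94.5       ] [530.86778577 162.83906949  94.5       ] -32.5555144090226 33.39938332502541
holder [440.60998387 197.05332468  32.        ] [510.70097807 190.95112833  32.        ] -4.975685408801241 70.35612459495124
shift [  -7.3 -130.2  321.9]
```

Emit:
{"api": "arm_command", "payload": {
  "steps": [
    [[-1,-20,50,2.5,1],[-3,-40,100,5,1],[-5,-60,150,7.5,1],[-7,-80,200,10,1],[-7,-97,240,12.4,1]]
  ]
}}

```text
clock: 13.32
tcp_pos: [482.5, -107.6, 183.5]
tool_rot: [0.443, 0.548, -0.446, 0.552]
ft_force: [0.3, 0.6, -3.8]
finger_gap: 0.584
```

```bash
python3 -c "
from h import *
st();go([487,-194,185])
"
```

```text
t 13.32 p [ 482.5 -107.6  183.5] y-axis deg 12.1 xax [ 0.002 -0.006 -1.   ] j [-0.34  0.23 -0.25  1.09 -0.01  1.01] F [ 0.3  0.6 -3.8] M [ 0.068 -0.097  0.042] j6t 0.251 gap 0.584
shift [ -0.9 -13.8  85.4]
```

Emit:
{"api": "arm_command", "payload": {
  "steps": [
    [[0,-5,30,0,1],[0,-10,60,0,1],[0,-14,85,0,1],[0,-14,85,0,1]]
  ]
}}

```text
clock: 13.82
tcp_pos: [486.4, -195.1, 183.1]
tool_rot: [0.444, 0.548, -0.446, 0.551]
ft_force: [0.1, 0.9, -3.2]
finger_gap: 0.585
```

```bash
python3 -c "
from h import *
st();w=shot('wrist');t=shot('top');s=shot('scene')
im=np.vstack([w['image'][:,:],np.hstack([cv2.resize(t['image'][140:240,330:430],(256,256)),cv2.resize(s['image'][190:290,310:410],(256,256))])])
cv2.imwrite('pics/w6.png',cv2.resize(im,None,fx=.93,fy=.93)[:,:,::-1])
for n,p in(('w',w),('t',t),('s',s)):
  for c,u in lm(p,'pocket_a'): print(n,c,u,np.round(atz(p,u,5),1))
  for c,u in lm(p,'carrier'): print(n,'carr',c,u,np.round(atz(p,u,0),1))
"
```

```text
t 13.82 p [ 486.4 -195.1  183.1] y-axis deg 12.0 xax [ 0.    -0.006 -1.   ] j [-0.5   0.29 -0.17  1.11 -0.    0.86] F [ 0.1  0.9 -3.2] M [ 0.065 -0.022 -0.027] j6t -0.071 gap 0.585
t 0.88 [389.5 192.6] [ 463.3 -271.1    5. ]
t 0.66 [364.4 182.4] [ 492.8 -201.2    5. ]
t 0.48 [155.3 225.6] [371.3 396.1   5. ]
t carr 0.9 [377.8 189.7] [ 472.2 -239.9    0. ]
s 0.76 [381.8 252.6] [ 466.  -266.7    5. ]
s 0.64 [355.8 237.5] [ 486. -195.    5.]
s carr 0.9 [369.1 243.9] [ 485.4 -230.3    0. ]
```

View pics/w6.png

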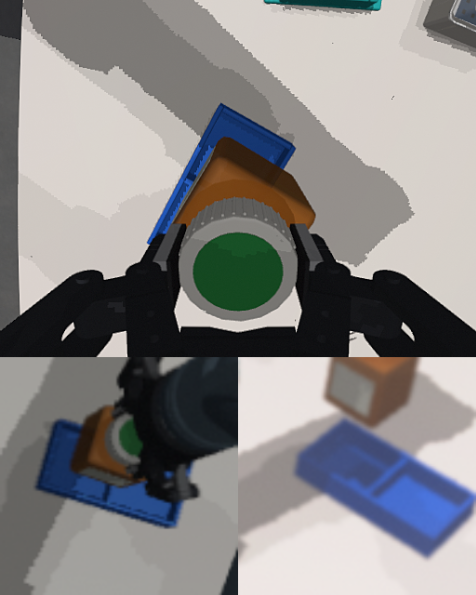

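Wrist view: the jar hangs over the near (+y) pocket. The carrier's +y end rim corners are at about (238,112) and (316,159) in full-picture pixels, with its edges parallel to the jar's.

```bash
python3 -c "
from h import *
w=shot('wrist')
h=cv2.cvtColor(w['image'],cv2.COLOR_RGB2HSV);m=cv2.inRange(h,(105,140,40),(125,255,255));m[:, :130]=0;m[290:]=0
c=max(cv2.findContours(m,0,2)[0],key=cv2.contourArea);hull=cv2.approxPolyDP(cv2.convexHull(c),3,True).reshape(-1,2);print(hull.tolist())
A,B=[atz(w,u,30) for u in((237.5,112),(316,159))]
d=B-A;print(A,B,np.hypot(*d[:2]),np.degrees(np.arctan2(d[1],d[0])))
a=np.arctan2(d[1],d[0]);ex=np.array([np.cos(a),np.sin(a)]);ey=np.array([-ex[1],ex[0]]);mid=(A+B)[:2]/2
print('pocket_a',mid-ey*42)
"
```

```text
[[312, 156], [315, 163], [304, 181], [158, 262], [236, 113]]
[ 459.321836   -139.17479638   30.        ] [ 535.33857483 -164.36180154   30.        ] 80.08077054202649 -18.33183998019426
pocket_a [ 484.12036478 -191.6368343 ]
```

Emit:
{"api": "arm_command", "payload": {
  "steps": [
    [[20,0,-2,0.5,1],[40,0,-2,0.5,1],[58,0,-2,0.5,1],[62,0,-2,0.5,1]]
  ]
}}

```text
clock: 14.82
tcp_pos: [485.5, -191.0, 121.0]
tool_rot: [0.445, 0.547, -0.448, 0.549]
ft_force: [0.2, -0.4, -4.3]
finger_gap: 0.584
```

```bash
python3 -c "
from h import *
st();w=shot('wrist');t=shot('top');s=shot('scene')
im=np.vstack([w['image'][:,:],np.hstack([cv2.resize(t['image'][140:240,330:430],(256,256)),cv2.resize(s['image'][190:290,310:410],(256,256))])])
cv2.imwrite('pics/w7.png',cv2.resize(im,None,fx=.93,fy=.93)[:,:,::-1])
"
```

```text
t 14.82 p [ 485.5 -191.   121. ] y-axis deg 11.7 xax [-0.001 -0.005 -1.   ] j [-0.49  0.33 -0.28  0.96 -0.    0.87] F [ 0.2 -0.4 -4.3] M [0.022 0.041 0.016] j6t 0.0 gap 0.584
```

View pics/w7.png

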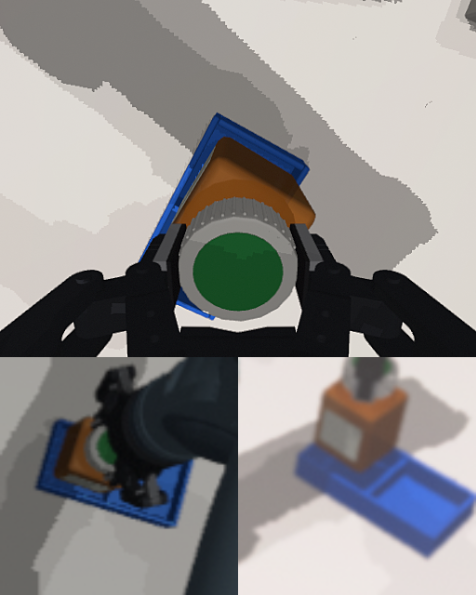

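The jar is about 8 mm above the rim, over pocket A. Rim corners are at (234,121) and (332,181). Computing the fit once more.

```bash
python3 -c "
from h import *
w=shot('wrist')
A,B=[atz(w,u,30) for u in((234,121),(332,181))]
d=B-A;print(A,B,np.hypot(*d[:2]),np.degrees(np.arctan2(d[1],d[0])))
a=np.radians(-17);ex=np.array([np.cos(a),np.sin(a)]);ey=np.array([-ex[1],ex[0]]);mid=(A+B)[:2]/2
P=mid-ey*42;print('pocket_a',P)
go([P[0],P[1],104])
"
```

```text
[ 461.01955604 -139.91473779   30.        ] [ 537.52913785 -167.15848936   30.        ] 81.21538097851027 -19.599943481394746
pocket_a [ 486.99473535 -193.70141333]
shift [18.9 -0.4  1.6]
```

Emit:
{"api": "arm_command", "payload": {
  "steps": [
    [[0,0,1.5,1,1],[6,0,1.5,1,1],[13,0,1.5,1,1],[20,0,1.5,1,1],[22,0,1.5,1,1]]
  ]
}}

```text
clock: 15.65
tcp_pos: [486.7, -193.1, 100.0]
tool_rot: [0.45, 0.543, -0.453, 0.546]
ft_force: [0.4, -0.0, -3.7]
finger_gap: 0.59
```

```bash
python3 -c "
from h import *
st()"
```

```text
t 15.65 p [ 486.7 -193.1  100. ] y-axis deg 10.7 xax [ 0.001 -0.006 -1.   ] j [-0.5   0.35 -0.31  0.9  -0.    0.89] F [ 0.4 -0.  -3.7] M [ 0.027 -0.067 -0.021] j6t -0.0 gap 0.59
```

No side force, and the underside is about 17 mm up, inside the pocket walls. Lowering gently.

Emit:
{"api": "arm_command", "payload": {
  "steps": [
    [[3,0,0,0,1],[6,0,0,0,1],[9,0,0,0,1],[10,0,0,0,1],[10.5,0,0,0,1]]
  ]
}}

```text
clock: 16.27
tcp_pos: [486.7, -193.2, 89.5]
tool_rot: [0.45, 0.543, -0.453, 0.546]
ft_force: [0.9, -0.6, -3.7]
finger_gap: 0.585
```

Emit:
{"api": "arm_command", "payload": {
  "steps": [
    [[0.8,0,0,0,1],[1.6,0,0,0,1],[2,0,0,0,1]]
  ]
}}

```text
clock: 16.65
tcp_pos: [486.9, -193.4, 87.8]
tool_rot: [0.45, 0.543, -0.453, 0.546]
ft_force: [-0.4, 0.2, 0.8]
finger_gap: 0.587
```

Contact is at z 87.8, just where I predicted. Releasing.

Emit:
{"api": "arm_command", "payload": {
  "steps": [
    [[0,0,0,0,-1],[0,0,0,0,-1],[0,0,0,0,-1],[0,0,0,0,-1]]
  ]
}}

```text
clock: 17.15
tcp_pos: [487.1, -193.5, 88.0]
tool_rot: [0.45, 0.542, -0.453, 0.546]
ft_force: [0.1, -0.7, -0.2]
finger_gap: 1.0
```

Emit:
{"api": "arm_command", "payload": {
  "steps": [
    [[-30,0,0,0,-1],[-70,0,0,0,-1],[-110,0,0,0,-1],[-140,0,-40,0,-1],[-140,0,-80,0,-1]]
  ]
}}

```text
clock: 17.77
tcp_pos: [473.7, -114.1, 230.4]
tool_rot: [0.451, 0.54, -0.452, 0.548]
ft_force: [0.2, 0.5, -0.2]
finger_gap: 1.0
```

```bash
python3 -c "
from h import *
st();w=shot('wrist');t=shot('top');s=shot('scene')
im=np.vstack([w['image'][:,:],np.hstack([cv2.resize(t['image'][140:240,330:430],(256,256)),cv2.resize(s['image'][190:290,310:410],(256,256))])])
cv2.imwrite('pics/w8.png',cv2.resize(im,None,fx=.93,fy=.93)[:,:,::-1])
g,_=green(w);print(g,atz(w,g,115))
for n,z in(('petri_dish',0),('marker',0)):
  for c,u in lm(t,n)[:2]: print(n,c,u,atz(t,u,z))
"
```

```text
t 17.77 p [ 473.7 -114.1  230.4] y-axis deg 10.6 xax [ 0.008 -0.008 -1.   ] j [-0.36  0.19 -0.18  1.19 -0.01  1.02] F [ 0.2  0.5 -0.2] M [ 0.02  -0.05   0.021] j6t -0.458 gap 1.0
[252.90985485 279.57142857] [ 486.83953172 -193.48799691  115.        ]
petri_dish 0.61 [291.4 225.8] [370.54710274   7.22892636   0.        ]
marker 0.49 [154.5 223.2] [378.23477517 400.19882588   0.        ]
```

View pics/w8.png

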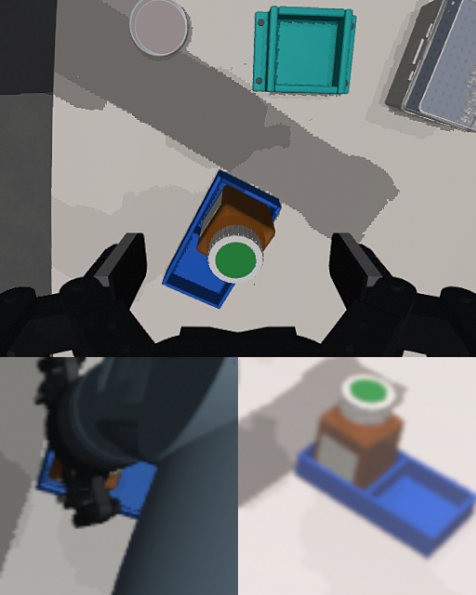

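The jar stands upright inside pocket A, with its disc at about (253,280) in the wrist picture. The fingers are clear, and the dish and the look-alike are where they were. Handing in.

```bash
python3 -c "
from h import *
st();print(env.sign_off())"
```

```text
t 18.02 p [ 472.  -114.1  227.3] y-axis deg 10.7 xax [ 0.002 -0.007 -1.   ] j [-0.36  0.19 -0.18  1.19 -0.01  1.02] F [-0.2  0.5 -0.1] M [-0.017 -0.023 -0.029] j6t 0.001 gap 1.001
the job is handed in; nothing more can be done
None
```

The lid is screwed down snug and the closed jar stands upright in pocket A of the blue carrier. I handed the job in at about 18 s; no verdict was reported.

- **Tightening:** I turned the lid clockwise in the holder in a single grip. It turned easily at about 0.12 N m for roughly 0.85 rad or a little more, then stiffened. I stopped at 0.52 N m by the last joint and 0.55 N m by the wrist, held for about 0.4 s, and let go.
- **Placing:** I gripped the lid again and carried the jar over. It touched down at the expected height with a settled reading of about 1 N on the tool.
- **Last checks:** The lid's centre is at about (487, −193) mm, against pocket A estimates of (484 to 493, −192 to −201) mm. The gripper is open and clear. The petri dish and marker were found within a few mm of where they started, which is within measuring error.
- **Disagreements:**
    - The joint torque did not rise after one 3° step while the wrist moment did; both agreed after the next step.
    - During the easy turning the wrist moment read close to zero, although the joint showed 0.12 N m.
    - Early lid position readings differed by up to 10 mm between the top and wrist cameras; close wrist views settled it.
- **Not checked:** I could not measure the lid's seating after the release; I only saw that it was still on and level.

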